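# Set the dough sheeter's roller gap with the gauge blade

### The arm

A 6-joint arm with a two-finger parallel gripper is mounted at the origin on the work surface. World frame = base frame: x ahead of the robot, y to its left, z up, the work surface at z = 0. Lengths are in mm, angles in rad, forces in N, time in s.
With the tool pointing down it reaches from about 275 to 750 mm from the base axis. Payload 10.2 kg.
Tool frame: the origin (TCP) lies between the finger pads; the fingertips stand 8 mm ahead of it and the grasp point (between the pads) lies 11 mm behind it; z points along the fingers, y is the line along which they close (so a half turn about z gives the same grasp; the last joint's range is limited). The gripper opens to 85 mm and grips with 20 to 120 N. Pads are 22 mm wide; open, the fingers measure 114 mm over their backs; the gripper's body (76 mm by 85 mm) begins 54 mm behind the grasp point. The pads swing forward as they close: fully open they stand 13 mm farther back than shut.
Start: joints at [1.043, 0.313, 1.498, -0, 1.331, -0.223], TCP at [157.567, 500.803, 239.294] pointing down, gripper open.
Joint ranges: [-2.94, 2.94], [-0.97, 2.17], [0.19, 2.56], [-1.23, 4.37], [0.02, 3.11], [-2.88, 2.88]. Speed limits (rad/s): [2.39, 2.39, 3.01, 3.14, 3.14, 3.14].

### API

Orientations are given as a unit quaternion [w, x, y, z].
In Python, from rig import * gives the robot as it stands.
- The arm moves only by the shell command python3 -m handwheel 'ROWS' [FORCE]. ROWS is JSON, a list that holds one entry, the list of rows, each a list of 7 numbers: the shift along the world's x, y, z in mm, then the turn, a rotation vector about the world's x, y, z in degrees, then the opening, from -1 (shut) to 1 (fully open). A call has 1 to 8 rows; each row shifts and turns the commanded pose from where the row before left it; what a row does not reach is not made up. A row lasts 1/8 s, in which the tool goes at most 62.5 mm and 10.7 degrees, less where a joint would pass 70% of its speed; a pose out of reach is approached as far as the arm can. A call is refused whole if a number of a shift passes 62.5 or a number of a turn 10.7, either way. A call with a gripper value outside its range is refused whole. The fingers move at their own pace and stop on an object; FORCE is the grip in N (left out, the last holds). Time passes only in rows, so rows that do not move let the fingers close. It gives the time, the measured TCP pose, the force, the opening and the grip force at its end, in the units of the state.
- sense(): the state, without advancing time (a new reading comes with each control period).
- capture(name): name is "scene" or "top" or "wrist"; returns a dict with "image" (400x640x3 uint8, red, green, blue), "fx", "fy", "cx", "cy" (pixels), "dist_coeffs" ([k1, k2, p1, p2, k3] as OpenCV has them; the pictures are not rectified), "rvec" (rotation vector, rad) and "tvec" (3), from world to camera coordinates, as OpenCV has them; the wrist camera has in their place "hand_eye" (4x4, takes a point from camera to tool coordinates, whose origin is the TCP and whose axes are the flange's). Camera axes: x right, y down, z forward; pixel columns grow to the right and rows downward; lengths in mm; the calibration is good to about 2 mm. A picture is of the moment at which its call begins: read the wrist's pose just before it. There is no depth.
- finish_job(): hands the job in; it is judged then, once.
The state is a dict: "time_s": time; "joints": joint angles; "dq": joint speeds; "tau": joint torques, N m; "eef_pos": TCP position; "ee_rot": TCP orientation; "force": force on the tool from outside, world axes, zero at the start; "wrist_torque": the same for the moment, N m; "grip_width": opening from 0.0 (shut) to 1.0 (fully open); "grip_force": force on a finger pad.
Only numpy, scipy, OpenCV 4.12 (cv2) and the standard library are available. Lean on these libraries where they do the work, as an engineer would, in place of code of your own. Each camera call takes 0.05 s, during which the arm holds its last target. There are 200 camera calls.

### The job

Set the zero of the dough sheeter: slide the flat gauge with the upright grip along the feed table, nose first, in between the rollers until both its shoulders rest against the two guide blocks, and leave it there. Only once it is fully in, press the three keys fully down one at a time, largest first, then the medium one, then the smallest. Leave the other things on the slab where they are.

Things in the scene. Friction and masses are not known exactly. Their poses are not given: they have to be found in the camera images.
- gauge: Gap gauge: flat steel blade 5 thick with an upright black grip, lying flat. Origin: underside, straight below the grip's centre; x to the nose, z up. Wide part 96 across (y), x -65 to +45; from the square shoulders at x = 45 a tongue 60 across runs to a round nose ending at x = 125. Grip: block 44 (x) by 24 (y), z 5 to 55. 0.2 to 0.4 kg.
- gauge_shoulder (a point): Point on the underside of the gauge, midway between its two shoulders (gauge x = +45, y = 0, z = 0).
- sheeter: Dough sheeter, fixed, white. Origin on the slab below the rollers; +x into the machine, z up. Feed table: top at z 70, 130 across, x -240 to -30. Two rollers (56 diameter, 130 long, level, one above the other at x = 0) leave a gap 10 high, its floor level with the feed table. Cheeks at y 65 to 85 either side, x -40 to 50, are 142 high. Grey key ledge: y 130 to 200, x -180 to 0, 50 high.
- throat (a point): Throat of the sheeter (sheeter x = -60, y = 0, z = 70; same axes): on the feed table's top, midway between the front faces of two dark guide blocks (each 20 long, 27 across, 14 high) that leave a passage 66 across for the gauge's tongue. With the gauge fully in, its shoulders touch these faces.
- key_large_top (a point): Centre of the top of the large round grey key (36 in diameter, in a black housing). Pressed straight down. The three keys stand 50 apart, in any order.
- key_large (a joint): How far the large key is pressed: 0 up, 0.006 m fully down (spring, 4 N).
- key_medium_top (a point): Centre of the top of the medium round grey key (26 in diameter, in a black housing). Pressed straight down. The three keys stand 50 apart, in any order.
- key_medium (a joint): How far the medium key is pressed: 0 up, 0.006 m fully down (spring, 4 N).
- key_small_top (a point): Centre of the top of the small round grey key (16 in diameter, in a black housing). Pressed straight down. The three keys stand 50 apart, in any order.
- key_small (a joint): How far the small key is pressed: 0 up, 0.006 m fully down (spring, 4 N).
- bowl: Bystander: cobalt-blue ceramic bowl, 160 across, 70 high. Origin: centre of the underside.
- mill: Bystander: glass pepper mill, 54 across, 168 high. Origin: centre of the underside.
- scraper: Bystander: steel bench scraper: 120 x 100 blade with a round cherry-wood bar, 20 across, along one edge; no upright grip. Origin: centre of the underside.
- pin: Bystander: short cherry-wood rolling pin, 48 across, 276 long, lying along its x. Origin: centre of the underside, middle of its length.
- mug: Bystander: white mug, 80 across, 90 high. Origin: centre of the underside.
Not all that is in view belongs to the job. What is shaped like the gauge but yellow is not meant.

How it is judged:
By the outcome, as a careful person would: the job done as asked, in the order asked, and still so for the second after the job is handed in, with the robot touching nothing.
It also fails if it takes over 58 s, if anything falls off the work surface, if the arm or the gripper's body presses on something with over 40 N, if the wrist force passes 120 N, or if a joint passes its speed limit or range.

## Working session

There is one attempt and no reset: what is moved stays moved. The work goes in short steps, Python scripts to look and compute and a shell command to move; the robot and the scene stay as the last step left them, time stands still between calls to the robot, and variables do not carry over. Pictures are saved under pics/ and viewed, at most 13 in all, crops included, and the job is handed in when it is done.

```bash
ls; mkdir -p pics
python3 - <<'E'
from rig import *
import cv2,pickle
s=sense();print(s)
for n in("scene","top"):
    c=capture(n);pickle.dump(c,open(n+".pkl","wb"));cv2.imwrite(f"pics/{n}0.png",c["image"][:,:,::-1]);print({k:v for k,v in c.items() if k!="image"})
E
```

```text
pics
{'time_s': 0.0, 'joints': array([ 1.04259131e+00,  3.13457602e-01,  1.49844599e+00,  5.45002628e-06,
        1.33098602e+00, -2.23380599e-01]), 'dq': array([-0.00143332, -0.00024428,  0.00059019,  0.0015548 ,  0.0011386 ,
        0.00132967]), 'tau': array([ 5.02076873e-04, -4.12255275e+01, -2.59746248e+01, -1.87016603e-04,
        4.08823136e-03, -1.04067675e-05]), 'eef_pos': array([157.43933434, 500.57903541, 238.72782549]), 'ee_rot': array([-2.40458702e-04,  1.51823426e-01,  9.88407419e-01, -6.02250815e-04]), 'force': array([ 0.43747518,  0.44283946, -0.10964355]), 'wrist_torque': array([-0.00243711, -0.02251037, -0.08103254]), 'grip_force': 0.0, 'grip_width': 1.0002944553219015}
{'fx': 363.6940514893928, 'fy': 363.6940514893928, 'cx': 323.47760810978417, 'cy': 198.586675140068, 'dist_coeffs': array([0.0062457, 0.       , 0.       , 0.       , 0.       ]), 'rvec': array([ 1.60067967,  2.21267176, -0.66570011]), 'tvec': array([ 225.74118036, -314.03994216, 1450.57667545])}
{'fx': 501.4015882687657, 'fy': 501.4015882687657, 'cx': 324.3746860709424, 'cy': 207.87023380374583, 'dist_coeffs': array([-0.05092374,  0.        ,  0.        ,  0.        ,  0.        ]), 'rvec': array([ 2.18769834, -2.1364212 ,  0.11815212]), 'tvec': array([ -67.38062243,  504.64025217, 1960.43065447])}
```

View pics/scene0.png

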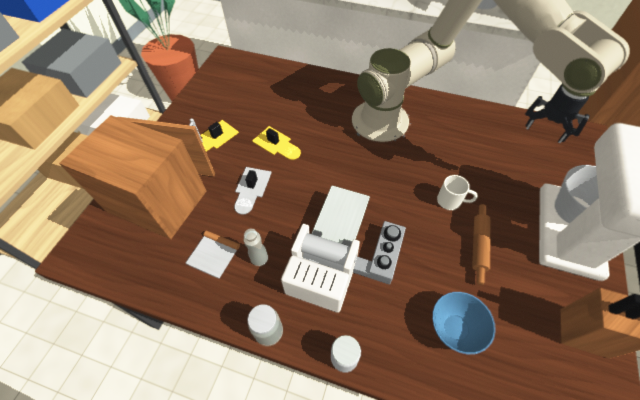

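View pics/top0.png

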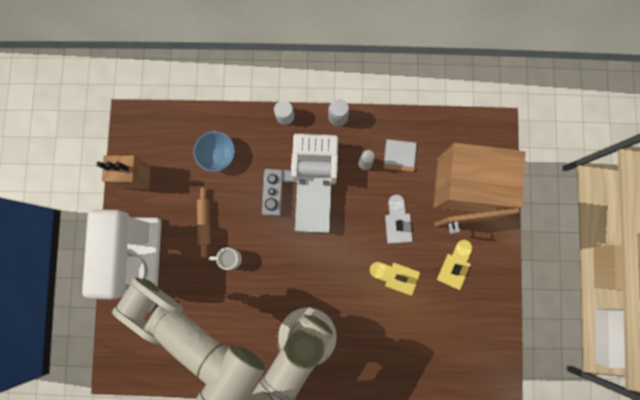

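The scene picture shows the steel gauge at about (250,182), the sheeter at (325,240) and the keys at (385-392,233-262). In the top view the gauge's grip is at (400,225), the feed table spans (297-331,178-230), the keys run along column 272, and the two yellow gauges are decoys.

```bash
cat > h.py <<'E'
import numpy as np,cv2,pickle
from scipy.spatial.transform import Rotation as R
def cam(c,s=None):
    "returns R (cam->world), centre"
    if "hand_eye" in c:
        q=s["ee_rot"];T=np.eye(4);T[:3,:3]=R.from_quat([q[1],q[2],q[3],q[0]]).as_matrix();T[:3,3]=s["eef_pos"]
        M=T@c["hand_eye"];return M[:3,:3],M[:3,3]
    r=cv2.Rodrigues(c["rvec"])[0];return r.T,-r.T@c["tvec"]
def K(c):return np.array([[c["fx"],0,c["cx"]],[0,c["fy"],c["cy"]],[0,0,1.]])
def ray(c,uv,s=None):
    r,o=cam(c,s);p=cv2.undistortPoints(np.array(uv,float).reshape(-1,1,2),K(c),c["dist_coeffs"])[:,0]
    d=np.c_[p,np.ones(len(p))]@r.T;return o,d/np.linalg.norm(d,axis=1)[:,None]
def onz(c,uv,z,s=None):
    o,d=ray(c,uv,s);return o+d*((z-o[2])/d[:,2])[:,None]
def tri(c1,u1,c2,u2,s1=None,s2=None):
    out=[]
    for a,b in zip(np.reshape(u1,(-1,2)),np.reshape(u2,(-1,2))):
        o1,d1=ray(c1,a,s1);o2,d2=ray(c2,b,s2);d1=d1[0];d2=d2[0]
        t=np.linalg.lstsq(np.c_[d1,-d2],o2-o1,rcond=None)[0];p,q=o1+t[0]*d1,o2+t[1]*d2
        out.append([*(p+q)/2,np.linalg.norm(p-q)])
    return np.array(out)
def proj(c,p,s=None):
    r,o=cam(c,s);return cv2.projectPoints(np.array(p,float).reshape(-1,1,3),cv2.Rodrigues(r.T)[0],-r.T@o,K(c),c["dist_coeffs"])[0][:,0]
E
python3 - <<'E'
from h import *
t=pickle.load(open("top.pkl","rb"));sc=pickle.load(open("scene.pkl","rb"))
np.set_printoptions(suppress=True,precision=1)
print(onz(t,[[399,225],[398,199]],5),onz(t,[[297,230],[331,231],[300,178],[333,178]],70),onz(t,[[272,178],[272,204]],55))
for c,n,(x,y,w,h) in((t,"tc",(255,130,170,115)),(sc,"sc",(225,160,185,140))):
    im=cv2.resize(c["image"][y:y+h,x:x+w,::-1],None,fx=4,fy=4,interpolation=cv2.INTER_CUBIC);cv2.imwrite(f"pics/{n}.png",im)
a,b=[cv2.imread(f"pics/{n}.png") for n in("tc","sc")]
E
```

```text
[[ 446.8 -355.5    5. ]
 [ 551.6 -350.7    5. ]] [[412.9  48.1  70. ]
 [412.1 -83.3  70. ]
 [616.7  42.5  70. ]
 [619.7 -86.5  70. ]] [[616.7 153.8  55. ]
 [513.5 150.1  55. ]]
```

View pics/tc.png

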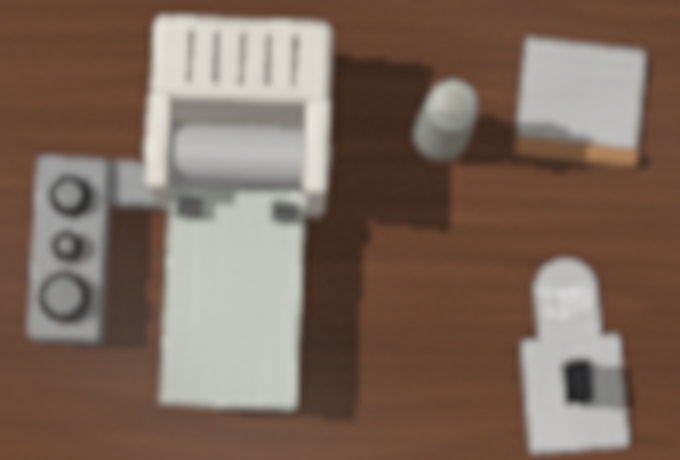

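View pics/sc.png

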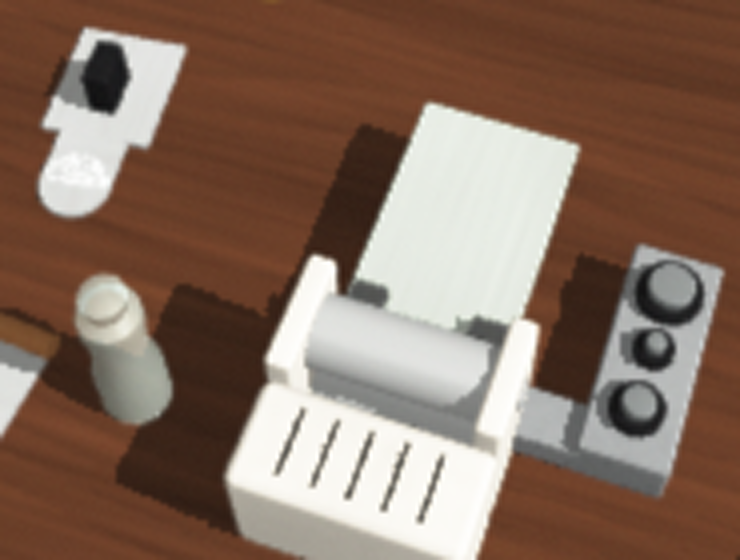

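The top crop shows the gauge blade with corners (530,453), (630,445), (619,335), (521,343) and its nose up at (566,258). The keys are large (65,297), small (68,245) and medium (71,194), and the feed table's front corners are (159,404) and (298,411). The scene crop shows the same features and the dark guide blocks at (370,293) and (487,328).

Run:
```python
from h import *
np.set_printoptions(suppress=True,precision=1)
t=pickle.load(open("top.pkl","rb"));sc=pickle.load(open("scene.pkl","rb"))
f=lambda p,o:(np.array(p)+.5)/4-.5+np.array(o)
T=[(530,453),(630,445),(619,335),(521,343),(159,404),(298,411),(65,297),(68,245),(71,194)]
S=[(186,45),(84,28),(42,127),(148,148),(580,147),(428,102),(674,290),(655,347),(638,408)]
r=tri(t,f(T,(255,130)),sc,f(S,(225,160)));print(r)
g=onz(t,f(T[:4],(255,130)),5);print(g);ax=(g[2]+g[3]-g[0]-g[1])/2;print("yaw",np.degrees(np.arctan2(ax[1],ax[0])),np.linalg.norm(ax[:2]),g.mean(0)+ax/np.linalg.norm(ax)*10)
tb=onz(t,f([(159,404),(298,411),(164,235),(303,235)],(255,130)),70);print(tb)
k=onz(t,f(T[6:],(255,130)),62);print(k,np.degrees(np.arctan2(*(k[2]-k[0])[1::-1])))
from rig import *
c=capture("wrist");print({k:v for k,v in c.items() if k!="image"})
```

```text
[[ 374.9 -310.     5.6    3.1]
 [ 384.5 -408.5    3.1    0.5]
 [ 494.7 -397.1    2.3    0.4]
 [ 485.1 -300.     1.     2.3]
 [ 410.9   57.3   63.3    2.7]
 [ 406.8  -75.2   62.9    2.1]
 [ 513.3  155.1   59.4    2.2]
 [ 564.7  152.9   60.     0.2]
 [ 615.6  152.    58.8    0.3]]
[[ 374.3 -308.6    5. ]
 [ 384.5 -408.4    5. ]
 [ 494.6 -396.8    5. ]
 [ 484.2 -298.5    5. ]]
yaw 5.652245384160482 110.50037623073065 [ 444.3 -352.1    5. ]
[[410.2  58.2  70. ]
 [406.6 -76.2  70. ]
 [575.3  58.4  70. ]
 [578.4 -77.2  70. ]]
[[513.1 153.7  62. ]
 [564.4 152.6  62. ]
 [615.  151.5  62. ]] -1.2457153078641403
{'fx': 324.80453511851533, 'fy': 324.80453511851533, 'cx': 314.6783372778519, 'cy': 196.78373853350794, 'dist_coeffs': array([0., 0., 0., 0., 0.]), 'hand_eye': array([[  -0. ,   -1. ,   -0.3,   70.6],
       [   1. ,   -0. ,   -0. ,   -1.6],
       [   0. ,   -0.3,    1. , -134.3],
       [   0. ,    0. ,    0. ,    1. ]])}
```

```bash
python3 -m handwheel '[[[32,-50,0,0,0,3,1],[32,-50,0,0,0,3,1],[32,-50,0,0,0,3,1],[32,-50,0,0,0,3,1],[32,-50,0,0,0,3,1],[32,-50,0,0,0,3,1],[32,-50,0,0,0,3,1],[32,-50,0,0,0,2,1]]]'
python3 -m handwheel '[[[2,-56,-5,0,0,0,1],[2,-56,-5,0,0,0,1],[2,-56,-5,0,0,0,1],[2,-56,-5,0,0,0,1],[2,-56,-5,0,0,0,1],[2,-56,-5,0,0,0,1],[2,-56,-5,0,0,0,1],[2,-56,-5,0,0,0,1]]]'
python3 -m handwheel '[[[0,0,0,0,0,0,1],[0,0,0,0,0,0,1]]]'
cat > w.py <<'E'
import sys
from rig import *
from h import *
np.set_printoptions(suppress=True,precision=1)
s=sense();c=capture("wrist");n=sys.argv[1];pickle.dump((c,s),open(n+".pkl","wb"));cv2.imwrite(f"pics/{n}.png",c["image"][:,:,::-1])
m=R.from_quat(s["ee_rot"][[1,2,3,0]]).as_matrix();print(s["time_s"],s["eef_pos"],"yaw y",np.degrees(np.arctan2(m[1,1],m[0,1])),"z",m[:,2],s["joints"],s["force"])
E
python3 w.py g1
```

```text
time_s: 1.15
eef_pos: [414.2, 99.0, 239.3]
ee_rot: [0.0, -0.049, 0.999, 0.0]
force: [0.4, 0.9, -0.0]
grip_width: 1.0
grip_force: 0.0
time_s: 2.15
eef_pos: [429.3, -349.0, 199.0]
ee_rot: [-0.0, -0.048, 0.999, 0.0]
force: [1.0, 0.8, 0.2]
grip_width: 1.005
grip_force: 0.0
time_s: 2.4
eef_pos: [429.5, -346.6, 199.0]
ee_rot: [-0.0, -0.048, 0.999, 0.0]
force: [-0.3, 1.4, 0.3]
grip_width: 1.001
grip_force: 0.0
2.4 [ 429.5 -346.6  199. ] yaw y 95.53581846613824 z [-0.  0. -1.] [-0.9  0.4  1.5  0.   1.3 -2.6] [-0.3  1.4  0.3]
```

View pics/g1.png

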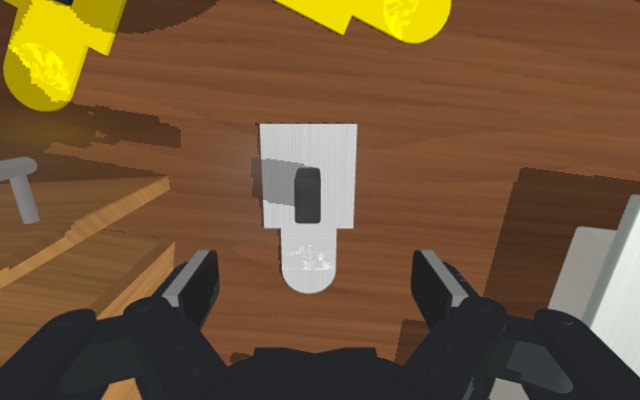

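The wrist picture shows the gauge straight below: blade corners about (259,124), (357,124), (355,228), (263,228), grip at (308,195) and nose at (309,293).

```bash
cat > gfit.py <<'E'
import sys
from h import *
np.set_printoptions(suppress=True,precision=1)
c,s=pickle.load(open(sys.argv[1]+".pkl","rb"));z0=float(sys.argv[2])
im=c["image"].astype(int);hsv=cv2.cvtColor(c["image"],cv2.COLOR_RGB2HSV)
m=((hsv[:,:,1]<60)&(hsv[:,:,2]>110)).astype(np.uint8)
n,l,st,ce=cv2.connectedComponentsWithStats(m);k=l[int(sys.argv[4]),int(sys.argv[3])]
assert k>0
cn=max(cv2.findContours((l==k).astype(np.uint8),cv2.RETR_EXTERNAL,cv2.CHAIN_APPROX_NONE)[0],key=cv2.contourArea)
ap=cv2.approxPolyDP(cn,4,True)[:,0];w=onz(c,ap,z0,s)
for a,b in zip(ap,w):print(a,b)
d=cv2.inRange(hsv,(0,0,0),(180,255,60));n,l,st,ce=cv2.connectedComponentsWithStats(d)
for i in range(1,n):
    if 200<st[i,4]<6000:print("dark",st[i],ce[i])
E
python3 gfit.py g1 5 340 150
```

```text
[260 123] [ 382.7 -406.6    5. ]
[264 227] [ 491.9 -397.     5. ]
[281 229] [ 492.5 -378.6    5. ]
[282 274] [ 546.7 -373.8    5. ]
[288 285] [ 560. -366.    5.]
[305 293] [ 568.5 -345.9    5. ]
[320 291] [ 564.2 -329.     5. ]
[335 274] [ 541.  -314.3    5. ]
[336 229] [ 486.9 -319.3    5. ]
[353 227] [ 482.8 -301.3    5. ]
[357 124] [ 374.5 -311.3    5. ]
```

```bash
python3 -m handwheel '[[[7,-3,-40,0,0,0,1],[7,-3,-40,0,0,0,1],[0,0,-40,0,0,0,1],[0,0,-35,0,0,0,1],[0,0,-17,0,0,0,1],[0,0,0,0,0,0,1]]]'
python3 -m handwheel '[[[0,0,0,0,0,0,-1],[0,0,0,0,0,0,-1],[0,0,0,0,0,0,-1],[0,0,0,0,0,0,-1],[0,0,0,0,0,0,-1],[0,0,0,0,0,0,-1]]]' 70
```

```text
time_s: 3.2
eef_pos: [443.7, -352.5, 27.3]
ee_rot: [-0.0, -0.049, 0.999, 0.0]
force: [1.1, 0.1, -0.3]
grip_width: 1.001
grip_force: 0.0
time_s: 3.95
eef_pos: [443.8, -353.4, 27.9]
ee_rot: [0.0, -0.048, 0.999, -0.0]
force: [-0.1, 0.6, 6.4]
grip_width: 0.277
grip_force: 70.2
```

```bash
python3 -m handwheel '[[[0,0,20,0,0,0,-1],[0,0,40,0,0,0,-1],[-5,10,40,0,0,-1,-1],[-5,30,40,0,0,-1,-1],[-5,40,30,0,0,-1,-1],[-5,50,10,0,0,-1,-1],[-5,50,0,0,0,-1,-1],[0,30,0,0,0,-1,-1]]]'
python3 -m handwheel '[[[0,0,0,0,0,0,-1],[0,0,0,0,0,0,-1]]]'
python3 w.py t1
```

```text
time_s: 4.95
eef_pos: [417.8, -141.0, 207.1]
ee_rot: [-0.0, 0.004, 1.0, 0.0]
force: [0.3, -0.8, -3.2]
grip_width: 0.277
grip_force: 69.5
time_s: 5.2
eef_pos: [418.5, -143.6, 207.1]
ee_rot: [-0.0, 0.004, 1.0, -0.0]
force: [0.7, -0.6, -2.6]
grip_width: 0.273
grip_force: 69.6
5.2 [ 418.5 -143.6  207.1] yaw y 89.54040389524674 z [-0. -0. -1.] [-0.6  0.2  1.8 -0.   1.2 -2.2] [ 0.7 -0.6 -2.6]
```

View pics/t1.png

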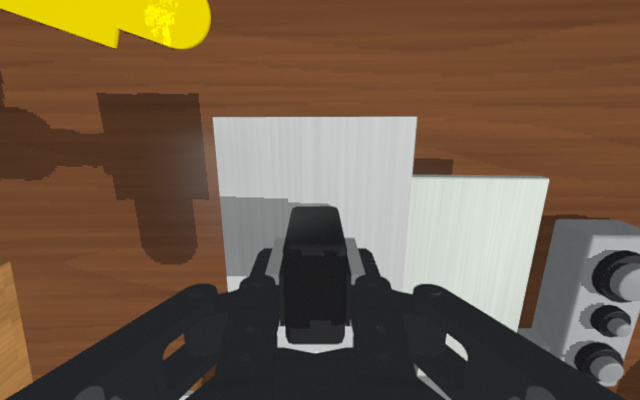

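The blade in hand has its rear edge at (213-416,117). The feed table's +y front corner is at (548,178) and the keys are at the right. The throat is hidden behind the gripper, so I'll look from both sides instead.

```bash
python3 -m handwheel '[[[30,-23,14,0,0,-1,-1],[30,-23,14,0,0,0,-1],[0,0,0,0,0,0,-1],[0,0,0,0,0,0,-1]]]'
python3 w.py t2
python3 -m handwheel '[[[0,47.5,0,0,0,0,-1],[0,47.5,0,0,0,0,-1],[0,47.5,0,0,0,0,-1],[0,47.5,0,0,0,0,-1],[0,47.5,0,0,0,0,-1],[0,47.5,0,0,0,0,-1],[0,47.5,0,0,0,0,-1],[0,47.5,0,0,0,0,-1]]]'
python3 -m handwheel '[[[0,0,0,0,0,0,-1],[0,0,0,0,0,0,-1]]]'
python3 w.py t3
python3 - <<'E'
import cv2,numpy as np
a=cv2.imread("pics/t2.png")[150:400,400:];b=cv2.imread("pics/t3.png")[100:400,:400]
cv2.imwrite("pics/t23.png",np.vstack([cv2.resize(np.pad(a,((0,0),(0,160),(0,0))),(800,500))[:280],cv2.resize(b,(800,600))[:320]]))
E
```

```text
time_s: 5.75
eef_pos: [478.0, -189.4, 234.5]
ee_rot: [-0.001, 0.013, 1.0, 0.001]
force: [-0.4, 0.1, -2.9]
grip_width: 0.273
grip_force: 69.8
5.75 [ 478.  -189.4  234.5] yaw y 88.49460807228863 z [-0.  0. -1.] [-0.6  0.3  1.5 -0.   1.3 -2.1] [-0.4  0.1 -2.9]
time_s: 6.8
eef_pos: [477.7, 192.2, 235.2]
ee_rot: [-0.0, 0.013, 1.0, -0.0]
force: [0.7, -1.0, -2.2]
grip_width: 0.267
grip_force: 70.1
time_s: 7.05
eef_pos: [478.1, 190.4, 235.1]
ee_rot: [-0.0, 0.013, 1.0, -0.0]
force: [-0.7, -0.9, -2.2]
grip_width: 0.271
grip_force: 70.6
7.05 [478.1 190.4 235.1] yaw y 88.55105882258671 z [-0. -0. -1.] [ 0.2  0.3  1.5 -0.   1.3 -1.4] [-0.7 -0.9 -2.2]
```

View pics/t23.png

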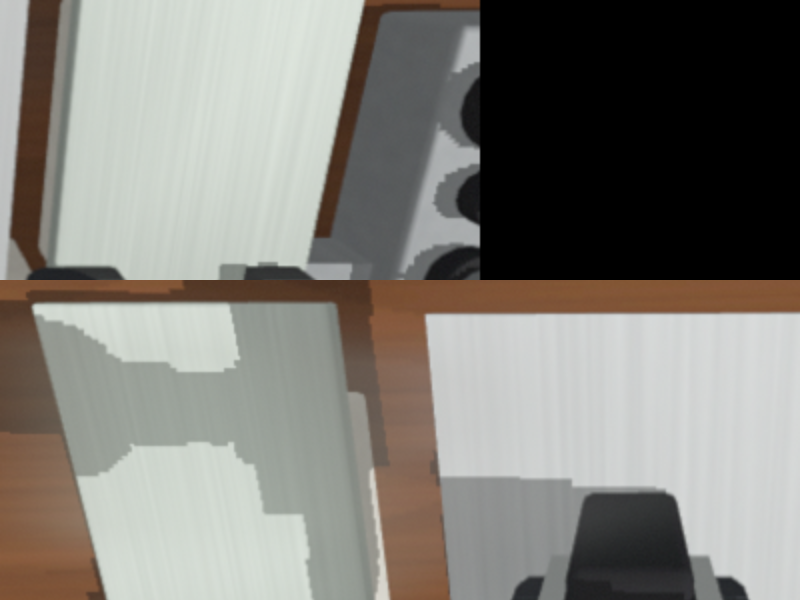

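In the upper crop (t2) the feed table edges and the tops of the guide blocks appear, with block rows starting at about 283. The lower crop (t3) shows the table's front part in arm shadow. I need the rows below these.

Run:
```python
import cv2,numpy as np
a=cv2.imread("pics/t2.png")[270:355,400:];b=cv2.imread("pics/t3.png")[240:350,:240]
cv2.imwrite("pics/t4.png",cv2.resize(np.vstack([a,b]),None,fx=3,fy=3,interpolation=cv2.INTER_CUBIC))
```

```text
(no output)
```

View pics/t4.png

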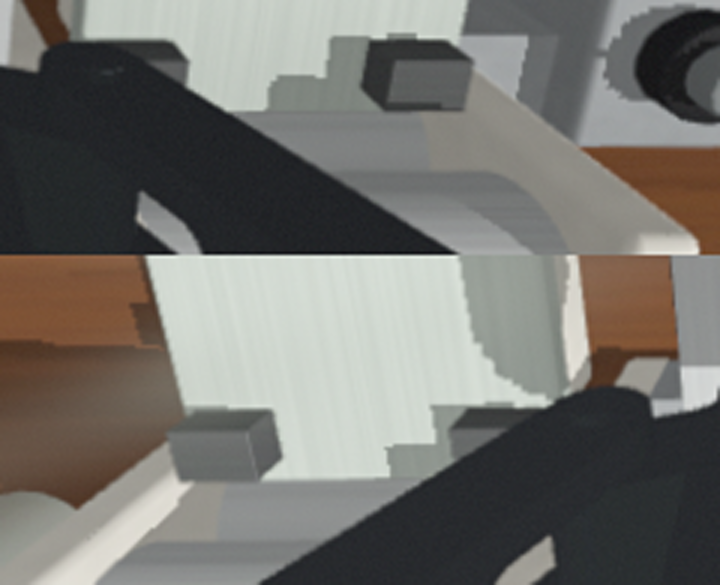

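The blocks are clear: their front-bottom inner corners are at t2 (523,283) and (458,283.5), and at t3 (150.5,291) and (90,291).

Run:
```python
from h import *
np.set_printoptions(suppress=True,precision=1)
L=lambda n:pickle.load(open(n+".pkl","rb"))
c1,s1=L("t1");c2,s2=L("t2");c3,s3=L("t3")
A=[(523.2,283.2),(458.2,283.5)];B=[(150.5,291),(89.8,291)]
print("tri in y+,y-",tri(c2,A,c3,B,s2,s3))
print("z70",onz(c2,A+[(553,282.7)],70,s2),onz(c3,B+[(62.3,291)],70,s3))
print("front corners t3",onz(c3,[(168,111.5),(16.5,112)],70,s3),"t1 y+",onz(c1,[(548,178)],70,s1))
print("edge y+ t2",onz(c2,[(582,150),(554,281)],70,s2),"y-",onz(c2,[(439,150),(428.5,277)],70,s2))
print("edge y- t3",onz(c3,[(16.5,112),(62,291)],70,s3))
for c,s in((c1,s1),(c2,s2),(c3,s3)):
    hsv=cv2.cvtColor(c["image"],cv2.COLOR_RGB2HSV);g=hsv[:,:,1]<40
    m=R.from_quat(s["ee_rot"][[1,2,3,0]]).as_matrix()
    rows=[];
    for col in(230,290,350,400):
        v=hsv[:,col,2].astype(int)*(g[:,col]);r=np.where(v>150)[0];rows.append((col,r[0]-.5))
    side=[]
    for r in(130,180,):
        x=np.where(g[r,190:260]&(hsv[r,190:260,2]>100))[0][0]+190-.5;side.append((x,r))
    w=onz(c,rows+side,s["eef_pos"][2]-22.5,s)-s["eef_pos"];print(np.c_[w,],"rel world; tooly",np.degrees(np.arctan2(m[1,1],m[0,1])))
```

```text
tri in y+,y- [[588.2  17.4  74.6   0.3]
 [588.5 -46.5  71.6   1. ]]
z70 [[591.3  20.7  70. ]
 [590.1 -45.6  70. ]
 [591.4  50.8  70. ]] [[590.9  14.7  70. ]
 [588.9 -47.6  70. ]
 [587.9 -75.6  70. ]]
front corners t3 [[411.1  60.1  70. ]
 [408.7 -72.4  70. ]] t1 y+ [[411.   52.9  70. ]]
edge y+ t2 [[455.3  53.4  70. ]
 [589.4  51.5  70. ]] y- [[451.4 -76.   70. ]
 [581.8 -76.7  70. ]]
edge y- t3 [[408.7 -72.4  70. ]
 [587.9 -75.9  70. ]]
[[-65.3 -40.7 -22.5]
 [-65.1 -12.6 -22.5]
 [-64.8  15.5 -22.5]
 [-64.6  38.9 -22.5]
 [-59.2 -49.  -22.5]
 [-34.9 -49.4 -22.5]] rel world; tooly 89.54040389524674
[[-66.  -39.5 -22.5]
 [-65.3 -11.4 -22.5]
 [-64.5  16.7 -22.5]
 [-63.9  40.1 -22.5]
 [-60.1 -47.9 -22.5]
 [-35.8 -48.7 -22.5]] rel world; tooly 88.49460807228863
[[ -66.   -39.6  -22.5]
 [ -65.3  -11.5  -22.5]
 [ -64.5   16.6  -22.5]
 [-112.2   37.6  -22.5]
 [ -60.   -48.   -22.5]
 [ -35.7  -48.8  -22.5]] rel world; tooly 88.55105882258671
```

```bash
python3 -m handwheel '[[[-8,-40,-10,0,0,0.4,-1],[-8,-40,-10,0,0,0,-1],[-8,-40,-10,0,0,0,-1],[-4,-40,-10,0,0,0,-1],[0,-40.5,-10,0,0,0,-1],[0,0,-30,0,0,0,-1],[0,0,-30,0,0,0,-1],[0,0,-18,0,0,0,-1]]]'
python3 -m handwheel '[[[0,0,-3,0,0,0,-1],[0,0,-1.5,0,0,0,-1],[0,0,-1.5,0,0,0,-1],[0,0,0,0,0,0,-1]]]'
python3 w.py u1
```

```text
time_s: 8.1
eef_pos: [449.7, -10.7, 106.2]
ee_rot: [-0.001, 0.01, 1.0, 0.0]
force: [-0.2, -0.2, -4.1]
grip_width: 0.272
grip_force: 70.8
time_s: 8.6
eef_pos: [450.7, -9.8, 101.7]
ee_rot: [0.0, 0.009, 1.0, -0.0]
force: [-0.4, 0.3, -2.6]
grip_width: 0.271
grip_force: 70.7
8.6 [450.7  -9.8 101.7] yaw y 88.93916290693737 z [ 0. -0. -1.] [-0.3  0.3  1.9 -0.   0.9 -1.8] [-0.4  0.3 -2.6]
```

View pics/u1.png

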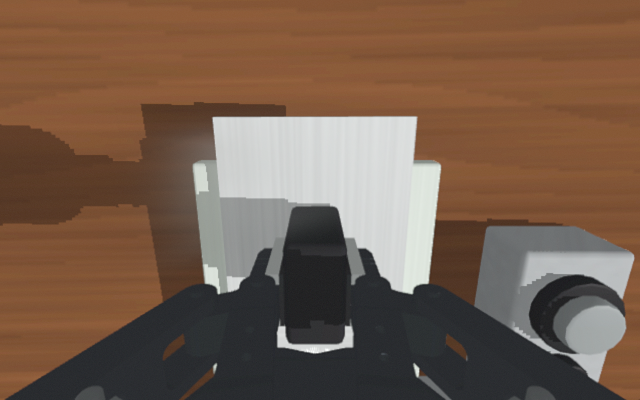

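The gauge lies just above the feed table and leaves a strip of table on both sides: the table's left edge is at about x=195-215 and its right edge at about 440-430, with the blade between 213 and 416. I'll measure the margins row by row.

```bash
cat > mar.py <<'E'
import sys
from h import *
np.set_printoptions(suppress=True,precision=1)
c,s=pickle.load(open(sys.argv[1]+".pkl","rb"))
im=c["image"].astype(int);zt=s["eef_pos"][2]-22.5
for r in map(int,sys.argv[2:]):
    wood=(im[r,:,0]-im[r,:,2])>25
    L=np.where(wood[:300])[0].max()+.5; Rr=np.where(wood[320:])[0].min()+320-.5
    gl=cv2.GaussianBlur(c["image"][r:r+1],(5,1),0).astype(int)[0];d=np.abs(np.diff(gl,axis=0)).sum(1)
    gx=[L+4+np.argmax(d[int(L)+4:int(L)+32]),Rr-32+np.argmax(d[int(Rr)-32:int(Rr)-4])]
    t=onz(c,[(L,r),(Rr,r)],70,s);g=onz(c,[(x,r) for x in gx],zt,s)
    print(r,L,Rr,gx,"table",t[:,:2].ravel(),"gauge",g[:,:2].ravel(),"width",t[1,1]-t[0,1],g[1,1]-g[0,1],"off",g[:,1].mean()-t[:,1].mean(),"x",t[0,0],g[0,0])
E
python3 mar.py u1 175 190 210 230 245
```

```text
175 191.5 439.5 [np.float64(206.5), np.float64(411.5)] table [414.5 -74.8 417.   54.2] gauge [412.7 -63.9 414.7  37. ] width 129.0791803580828 100.86446026516411 off -3.168095089118051 x 414.51042951360176 412.71512714464257
190 193.5 438.5 [np.float64(208.5), np.float64(410.5)] table [422.6 -74.8 425.1  54.4] gauge [420.4 -63.8 422.3  37. ] width 129.22285004751217 100.71761720919707 off -3.216489158051594 x 422.59358914984807 420.3567057944423
210 195.5 435.5 [np.float64(220.5), np.float64(408.5)] table [433.7 -75.1 436.2  53.8] gauge [431.  -58.8 432.8  36.6] width 128.8727490094552 95.44302024275841 off -0.4654652497979157 x 433.7061725096881 430.9635282371756
230 197.5 434.5 [np.float64(222.5), np.float64(406.5)] table [445.2 -75.4 447.8  54.2] gauge [441.9 -58.9 443.7  36.2] width 129.58291058657292 95.1177061078379 off -0.7349415536503301 x 445.22512823804783 441.8580426334876
245 199.5 432.5 [np.float64(223.5), np.float64(405.5)] table [454.1 -75.3 456.7  53.8] gauge [450.3 -59.2 452.2  36.2] width 129.15645886253827 95.38094993248708 off -0.73667576016922 x 454.1479693705056 450.2860696561958
```

```bash
python3 -m handwheel '[[[0,0.6,-1.5,0,0,0.2,-1],[0,0,-1,0,0,0,-1],[0,0,-0.6,0,0,0,-1],[0,0,0,0,0,0,-1]]]'
python3 -m handwheel '[[[0,0,-0.5,0,0,0,-1],[0,0,-0.5,0,0,0,-1],[0,0,0,0,0,0,-1]]]'
```

```text
time_s: 9.15
eef_pos: [450.6, -9.1, 98.2]
ee_rot: [-0.0, 0.008, 1.0, 0.0]
force: [-0.5, -0.4, -2.9]
grip_width: 0.272
grip_force: 70.7
time_s: 9.52
eef_pos: [450.6, -9.1, 97.9]
ee_rot: [0.0, 0.007, 1.0, -0.0]
force: [-4.8, 0.9, 8.1]
grip_width: 0.275
grip_force: 72.6
```

```bash
python3 -m handwheel '[[[4,0,0.4,0,0,0,-1],[8,-0.15,0,0,0,0,-1],[8,-0.15,0,0,0,0,-1],[8,-0.1,0,0,0,0,-1],[0,0,0,0,0,0,-1]]]'
python3 -m handwheel '[[[10,-0.2,0,0,0,0,-1],[10,-0.2,0,0,0,0,-1],[8,-0.1,0,0,0,0,-1],[0,0,0,0,0,0,-1]]]'
```

```text
time_s: 10.15
eef_pos: [479.8, -9.7, 97.9]
ee_rot: [0.001, 0.008, 1.0, -0.0]
force: [1.9, 0.4, 2.6]
grip_width: 0.271
grip_force: 71.7
time_s: 10.65
eef_pos: [507.3, -10.1, 98.0]
ee_rot: [0.001, 0.008, 1.0, -0.0]
force: [2.9, -0.3, 3.3]
grip_width: 0.272
grip_force: 71.9
```

```bash
python3 -m handwheel '[[[8,-0.1,0,0,0,0,-1],[8,-0.1,0,0,0,0,-1],[8,-0.1,0,0,0,0,-1],[6,-0.1,0,0,0,0,-1],[0,0,0,0,0,0,-1]]]'
python3 -m handwheel '[[[2,0,0,0,0,0,-1],[2,0,0,0,0,0,-1],[0,0,0,0,0,0,-1]]]'
```

```text
time_s: 11.28
eef_pos: [536.9, -10.4, 98.0]
ee_rot: [0.0, 0.007, 1.0, -0.0]
force: [-0.3, 1.0, 5.5]
grip_width: 0.269
grip_force: 72.1
time_s: 11.65
eef_pos: [540.2, -10.4, 97.9]
ee_rot: [-0.0, 0.007, 1.0, -0.0]
force: [-4.8, 1.1, 7.6]
grip_width: 0.269
grip_force: 72.4
```

```bash
python3 -m handwheel '[[[1,0,0.2,0,0,0,-1],[1,0,0,0,0,0,-1],[0,0,0,0,0,0,-1]]]'
python3 -m handwheel '[[[1,0,0,0,0,0,-1],[1,0,0,0,0,0,-1],[0,0,0,0,0,0,-1]]]'
```

```text
time_s: 12.02
eef_pos: [542.1, -10.4, 97.9]
ee_rot: [-0.0, 0.007, 1.0, -0.0]
force: [-4.6, 0.3, 5.9]
grip_width: 0.276
grip_force: 72.2
time_s: 12.4
eef_pos: [544.1, -10.4, 97.9]
ee_rot: [-0.001, 0.008, 1.0, 0.0]
force: [-5.8, -0.6, 5.9]
grip_width: 0.274
grip_force: 72.3
```

```bash
python3 -m handwheel '[[[0.7,0,0,0,0,0,-1],[0.7,0,0,0,0,0,-1],[0,0,0,0,0,0,-1]]]'
python3 -m handwheel '[[[0.7,0,0,0,0,0,-1],[0.7,0,0,0,0,0,-1],[0,0,0,0,0,0,-1]]]'; python3 -c "
from rig import *
print(sense()['wrist_torque'])"
```

```text
time_s: 12.78
eef_pos: [544.2, -10.3, 98.0]
ee_rot: [-0.002, 0.008, 1.0, 0.0]
force: [-14.1, -0.3, 11.4]
grip_width: 0.269
grip_force: 73.1
time_s: 13.15
eef_pos: [544.4, -10.2, 98.1]
ee_rot: [-0.004, 0.008, 1.0, 0.0]
force: [-22.5, -0.1, 17.9]
grip_width: 0.269
grip_force: 74.0
[-0.14132778  2.93791266 -0.38205727]
```

```bash
python3 -m handwheel '[[[-0.8,0,0,0,0,0,-1],[0,0,0,0,0,0,-1]]]'
python3 -m handwheel '[[[0,0,0,0,0,0,0.1],[0,0,0,0,0,0,0.1],[0,0,0,0,0,0,1],[0,0,0,0,0,0,1]]]'
python3 -m handwheel '[[[0,0,10,0,0,0,1],[0,0,40,0,0,0,1],[0,0,40,0,0,0,1],[0,0,40,0,0,0,1],[0,0,20,0,0,0,1],[0,0,0,0,0,0,1]]]'
python3 w.py v1
python3 - <<'E'
import cv2
cv2.imwrite("pics/v1b.png",cv2.resize(cv2.imread("pics/v1.png")[60:400,140:500],None,fx=1.75,fy=1.75,interpolation=cv2.INTER_CUBIC))
E
```

```text
time_s: 13.4
eef_pos: [544.3, -10.2, 98.0]
ee_rot: [-0.003, 0.008, 1.0, 0.0]
force: [-16.9, 1.0, 14.1]
grip_width: 0.271
grip_force: 73.2
time_s: 13.9
eef_pos: [546.6, -10.4, 97.7]
ee_rot: [0.0, 0.008, 1.0, 0.0]
force: [-1.4, -0.1, 0.6]
grip_width: 0.945
grip_force: 0.0
time_s: 14.65
eef_pos: [547.0, -10.5, 249.5]
ee_rot: [0.002, 0.007, 1.0, -0.0]
force: [-1.2, 0.3, -0.4]
grip_width: 1.002
grip_force: 0.0
14.65 [547.  -10.5 249.5] yaw y 89.14051113593251 z [ 0. -0. -1.] [-0.2  0.4  1.4 -0.   1.4 -1.8] [-1.2  0.3 -0.4]
```

View pics/v1b.png

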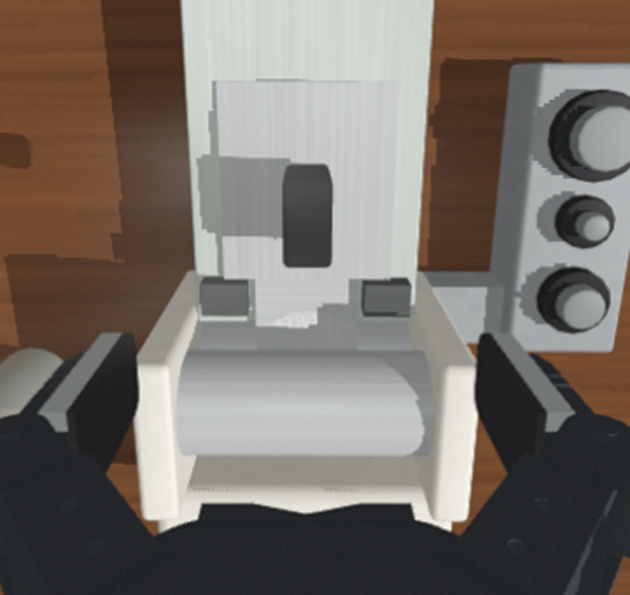

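The shoulder edge (row ~279) runs flush against both guide blocks' front faces (225,280) and (386,280), so the gauge is seated. The keys in the crop are large (607,138), small (594,226) and medium (583,303). Next I'll look at the keys from above.

```bash
python3 -m handwheel '[[[0,40,0,0,0,0,1],[0,50,0,0,0,0,1],[3,50,-10,0,0,0,1],[10,24,-20,0,0,0,1],[0,0,0,0,0,0,1],[0,0,0,0,0,0,1]]]'
python3 w.py k1
python3 - <<'E'
from h import *
np.set_printoptions(suppress=True,precision=1)
c,s=pickle.load(open("k1.pkl","rb"));v,sv=pickle.load(open("v1.pkl","rb"));t=pickle.load(open("top.pkl","rb"))
V=np.array([(607,138),(594,226),(583,303)])/1.75+[140,60]
T=(np.array([(65,297),(68,245),(71,194)])+.5)/4-.5+[255,130]
p=tri(v,V,t,T,sv)
print(p, onz(v,V,62,sv)); print(proj(c,p[:,:3],s))
g=cv2.medianBlur(cv2.cvtColor(c["image"],cv2.COLOR_RGB2GRAY),5)
h=cv2.HoughCircles(g,cv2.HOUGH_GRADIENT,1,30,param1=80,param2=18,minRadius=7,maxRadius=34);print(h)
cv2.imwrite("pics/k1c.png",cv2.resize(c["image"][70:300,220:430,::-1],None,fx=2.5,fy=2.5,interpolation=cv2.INTER_CUBIC))
E
```

```text
time_s: 15.45
eef_pos: [559.4, 152.9, 217.6]
ee_rot: [-0.0, 0.008, 1.0, -0.0]
force: [0.8, -0.1, 0.4]
grip_width: 1.001
grip_force: 0.0
15.45 [559.4 152.9 217.6] yaw y 89.11351287718311 z [-0. -0. -1.] [ 0.1  0.5  1.4 -0.   1.3 -1.5] [ 0.8 -0.1  0.4]
[[512.4 153.   68.4   0.2]
 [562.9 152.1  68.5   1.2]
 [612.7 152.2  65.6   4.1]] [[513.3 156.3  62. ]
 [564.  155.6  62. ]
 [612.4 155.   62. ]]
[[315.8 132.3]
 [315.6 189.2]
 [316.6 238.9]]
[[[316.5 131.5  20.2]
  [315.5 185.5  17.4]
  [314.5 234.5  21.8]
  [191.5 286.5  27.8]
  [517.5 358.5  30.1]
  [192.5 235.5  11. ]]]
```

View pics/k1c.png

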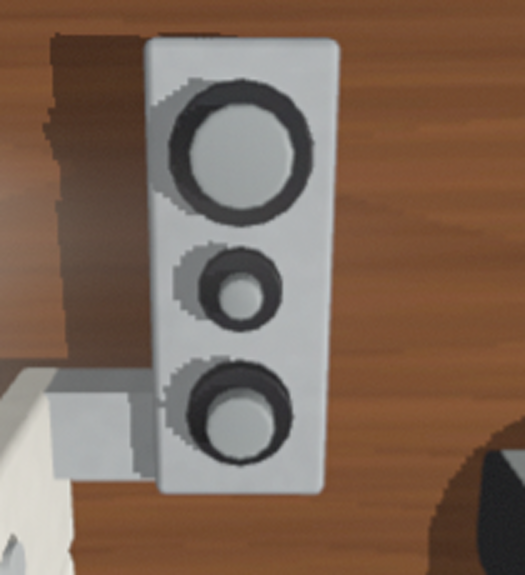

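The crop shows three key tops: large (241,154), small (241,297) and medium (240,424). They match the triangulated points (512,153), (563,152) and (613,152), with tops at z≈67 and 50 mm apart. I'll press the large key first.

```bash
python3 -m handwheel '[[[-16,0,-30,0,0,0,-1],[-16,0,-30,0,0,0,-1],[-15,0,-30,0,0,0,-1],[0,0,-20,0,0,0,-1],[0,0,-10,0,0,0,-1],[0,0,-8,0,0,0,-1],[0,0,0,0,0,0,-1],[0,0,0,0,0,0,-1]]]' 30
python3 -m handwheel '[[[0,0,-5,0,0,0,-1],[0,0,-5,0,0,0,-1],[0,0,0,0,0,0,-1]]]'
```

```text
time_s: 16.5
eef_pos: [512.9, 153.6, 90.4]
ee_rot: [0.001, 0.008, 1.0, 0.0]
force: [-0.3, -0.4, 0.5]
grip_width: -0.0
grip_force: 0.0
time_s: 16.88
eef_pos: [512.4, 153.6, 79.5]
ee_rot: [-0.0, 0.008, 1.0, -0.0]
force: [-0.1, -0.8, 2.6]
grip_width: 0.003
grip_force: 0.6
```

```bash
for i in 1; do python3 -m handwheel '[[[0,0,-2,0,0,0,-1],[0,0,-2,0,0,0,-1],[0,0,0,0,0,0,-1]]]'; done
python3 -m handwheel '[[[0,0,-1,0,0,0,-1],[0,0,-1,0,0,0,-1],[0,0,0,0,0,0,-1]]]'
```

```text
time_s: 17.25
eef_pos: [512.6, 153.6, 75.8]
ee_rot: [-0.0, 0.008, 1.0, 0.0]
force: [-1.4, -0.9, 2.4]
grip_width: 0.002
grip_force: 1.5
time_s: 17.62
eef_pos: [512.6, 153.6, 74.0]
ee_rot: [0.0, 0.008, 1.0, 0.0]
force: [-1.5, -0.2, 7.1]
grip_width: 0.001
grip_force: 2.9
```

```bash
python3 -m handwheel '[[[0,0,-1,0,0,0,-1],[0,0,0,0,0,0,-1]]]'; python3 -m handwheel '[[[0,0,-0.5,0,0,0,-1],[0,0,0,0,0,0,-1]]]'
```

```text
time_s: 17.88
eef_pos: [512.6, 153.6, 73.8]
ee_rot: [0.0, 0.007, 1.0, -0.0]
force: [-5.5, -0.4, 13.7]
grip_width: 0.002
grip_force: 7.1
time_s: 18.12
eef_pos: [512.7, 153.6, 73.8]
ee_rot: [0.0, 0.007, 1.0, -0.0]
force: [-7.2, -1.1, 18.2]
grip_width: -0.001
grip_force: 9.2
```

```bash
python3 -m handwheel '[[[0,0,10,0,0,0,-1],[0,0,20,0,0,0,-1],[50,-0.7,0,0,0,0,-1],[50,-0.7,0,0,0,0,-1],[0,0,-13,0,0,0,-1],[0,0,-6,0,0,0,-1],[0,0,0,0,0,0,-1]]]'
python3 -m handwheel '[[[0,0,-3,0,0,0,-1],[0,0,-3,0,0,0,-1],[0,0,-3,0,0,0,-1],[0,0,0,0,0,0,-1]]]'
```

```text
time_s: 19.0
eef_pos: [611.5, 152.4, 82.7]
ee_rot: [-0.001, 0.007, 1.0, -0.0]
force: [-0.5, 0.4, -0.1]
grip_width: 0.003
grip_force: 0.0
time_s: 19.5
eef_pos: [612.5, 152.3, 74.4]
ee_rot: [-0.0, 0.007, 1.0, 0.0]
force: [-1.9, 1.3, 4.1]
grip_width: -0.001
grip_force: 1.8
```

```bash
python3 -m handwheel '[[[0,0,-1,0,0,0,-1],[0,0,0,0,0,0,-1]]]'; python3 -m handwheel '[[[0,0,-0.7,0,0,0,-1],[0,0,0,0,0,0,-1]]]'
```

```text
time_s: 19.75
eef_pos: [612.5, 152.3, 74.0]
ee_rot: [0.0, 0.007, 1.0, 0.0]
force: [-4.2, 1.3, 7.7]
grip_width: -0.002
grip_force: 4.0
time_s: 20.0
eef_pos: [612.6, 152.4, 73.9]
ee_rot: [0.0, 0.007, 1.0, 0.0]
force: [-6.3, 0.5, 12.7]
grip_width: 0.001
grip_force: 6.2
```

```bash
python3 -m handwheel '[[[0,0,-0.6,0,0,0,-1],[0,0,0,0,0,0,-1],[0,0,10,0,0,0,-1],[0,0,20,0,0,0,-1],[-49,0.5,0,0,0,0,-1],[0,0,-13,0,0,0,-1],[0,0,-6,0,0,0,-1],[0,0,0,0,0,0,-1]]]'
python3 -m handwheel '[[[0,0,-3,0,0,0,-1],[0,0,-3,0,0,0,-1],[0,0,-2,0,0,0,-1],[0,0,0,0,0,0,-1]]]'
```

```text
time_s: 21.0
eef_pos: [564.2, 152.5, 82.5]
ee_rot: [-0.0, 0.008, 1.0, -0.0]
force: [-0.7, -0.2, -0.4]
grip_width: 0.003
grip_force: 0.0
time_s: 21.5
eef_pos: [564.1, 152.7, 75.3]
ee_rot: [0.001, 0.008, 1.0, 0.0]
force: [1.6, -1.4, 3.4]
grip_width: 0.004
grip_force: 1.6
```

```bash
python3 -m handwheel '[[[0,0,-1,0,0,0,-1],[0,0,-0.7,0,0,0,-1],[0,0,0,0,0,0,-1]]]'; python3 -m handwheel '[[[0,0,-0.8,0,0,0,-1],[0,0,0,0,0,0,-1]]]'; python3 -m handwheel '[[[0,0,-0.7,0,0,0,-1],[0,0,0,0,0,0,-1]]]'
```

```text
time_s: 21.88
eef_pos: [564.0, 152.7, 74.0]
ee_rot: [0.001, 0.008, 1.0, -0.0]
force: [2.2, -0.3, 7.0]
grip_width: 0.003
grip_force: 3.7
time_s: 22.12
eef_pos: [564.1, 152.7, 73.9]
ee_rot: [0.001, 0.007, 1.0, -0.0]
force: [-0.6, -1.1, 12.9]
grip_width: -0.002
grip_force: 6.6
time_s: 22.38
eef_pos: [564.1, 152.7, 73.8]
ee_rot: [0.001, 0.007, 1.0, -0.0]
force: [-3.5, -1.7, 17.9]
grip_width: 0.002
grip_force: 9.1
```

```bash
python3 -m handwheel '[[[0,0,10,0,0,0,-1],[0,0,40,0,0,0,-1],[0,-20,50,0,0,0,-1],[-4,-50,50,0,0,0,-1],[-4,-50,25,0,0,0,-1],[-8,-43,0,0,0,0,-1],[0,0,0,0,0,0,-1],[0,0,0,0,0,0,-1]]]'
python3 w.py z1
python3 - <<'E'
import cv2,numpy as np
a=cv2.imread("pics/z1.png")[60:310,180:460];cv2.imwrite("pics/z1b.png",cv2.resize(a,None,fx=2.4,fy=2.4,interpolation=cv2.INTER_CUBIC)[:600])
from h import *
v,s=pickle.load(open("v1.pkl","rb"));uv=np.array([(218,81),(398,81),(222,278),(385,278)])/1.75+[140,60];print(onz(v,uv,75,s))
E
```

```text
time_s: 23.38
eef_pos: [547.7, -3.9, 240.4]
ee_rot: [-0.001, 0.008, 1.0, 0.0]
force: [-0.8, 0.3, -0.1]
grip_width: -0.002
grip_force: 0.0
23.375 [547.7  -3.9 240.4] yaw y 89.13999915038703 z [-0.  0. -1.] [-0.2  0.4  1.4  0.   1.4 -1.8] [-0.8  0.3 -0.1]
[[478.77215285 -56.9331009   75.        ]
 [480.29473618  37.06680793  75.        ]
 [588.12877274 -61.18212397  75.        ]
 [589.62478278  32.84198253  75.        ]]
```

View pics/z1b.png

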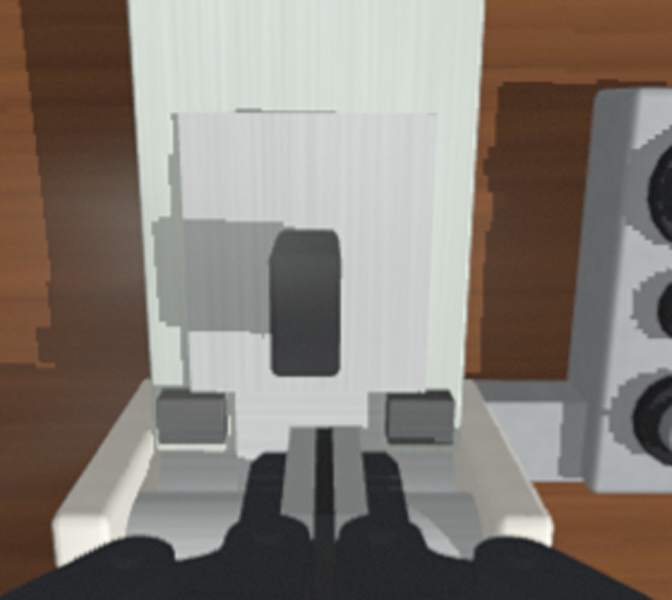

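Both shoulders (row 391) sit against the front faces of the two blocks at (190,392) and (420,392). The measured shoulder x of 588-590 matches the throat.

```bash
python3 -c "
from rig import *
print(finish_job())"
```

```text
the job is handed in; nothing more can be done
None
```

The gauge is fully in with both shoulders against the guide blocks; I then pressed the large, medium and small keys to the bottom in that order and handed the job in at about 23 s, with no verdict returned.

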